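# Close a pressure cooker and tighten its torque cap to the click

### The arm

A 6-joint arm with a two-finger parallel gripper is mounted at the origin on a cart in front of the work surface, level with it; the furniture and walls round the work are solid. World frame = base frame: x ahead of the robot, y to its left, z up, the work surface at z = 0. Lengths are in mm, angles in rad, forces in N, time in s.
With the tool pointing down it reaches from about 350 to 975 mm from the base axis. Payload 7.1 kg.
Tool frame: the origin (TCP) lies midway between the tips of the shut fingers; the grasp point (between the pads) lies 19 mm behind it (ctrl.grasp_offset is the distance from the TCP to the grasp point, in mm); z points along the fingers, y is the line along which they close (so a half turn about z gives the same grasp; the last joint's range is limited). The gripper opens to 88 mm and grips with 3 to 60 N. Pads are 20 mm wide; open, the fingers measure 115 mm over their backs; the gripper's body (75 mm by 178 mm) begins 61 mm behind the grasp point.
Start: joints at [-1.162, 0.423, 1.63, -0, 1.089, -0.019], TCP at [259.309, -568.651, 222.675] pointing down, gripper open.
Joint ranges: [-3, 3], [-0.9, 2.11], [0.09, 2.58], [-1.31, 4.45], [0.11, 2.69], [-2.54, 2.54]. Speed limits (rad/s): [2.39, 2.39, 3.01, 3.14, 3.14, 3.14].

### API

Orientations are given as a rotation vector (axis times angle).
In Python, from workcell import sensors, viewer, ctrl gives the robot as it stands. The module is installed in compiled form; this text tells all that it offers.
- The arm moves only by the shell command python3 -m handwheel 'ROWS'. ROWS is JSON, a list of rows, each a list of 7 numbers: the shift along the tool's x, y, z in mm, then the turn, a rotation vector about the tool's x, y, z in rad, then the closure, from 0 (fully open) to 1 (shut). In form: [[x, y, z, rx, ry, rz, jaw], ...]. A call has 1 to 10 rows; each row shifts and turns the commanded pose from where the row before left it, along the tool's axes as they then stand; what a row does not reach is not made up. A row lasts 1/8 s, in which the tool goes at most 62.5 mm and 10.7 degrees, less where a joint would pass 70% of its speed; a pose out of reach is approached as far as the arm can. A call is refused whole if a number of a shift passes 62.5 or a number of a turn 0.188, either way. A call with a gripper value outside its range is refused whole. The fingers move at their own pace and stop on an object; the grip force is fixed at half the most. Time passes only in rows, so rows that do not move let the fingers close. It gives the time, the measured TCP pose, the force, the opening and the grip force at its end, in the units of the state.
- sensors.get_obs(): the state, without advancing time (a new reading comes with each control period).
- viewer.get_image(name): name is "side" or "top" or "wrist"; returns a dict with "frame" (420x560x3 uint8, blue, green, red), "fov_y" (degrees; the focal length in pixels is half the picture's height over the tangent of half this angle, whatever the lens; pixels are square), "cx", "cy" (the principal point, pixels), "R" (3x3) and "t" (3): a world point X has camera coordinates R X + t. Camera axes: x right, y down, z forward; pixel columns grow to the right and rows downward; lengths in mm; the calibration is good to about 2 mm. A picture is of the moment at which its call begins. There is no depth.
- ctrl.close_job(): hands the job in; it is judged then, once.
The state is a dict: "t": time; "qpos": joint angles; "qvel": joint speeds; "joint_torque": joint torques, N m; "ee_pos": TCP position; "orientation": TCP orientation; "ft_force": force on the tool from outside, world axes, zero at the start; "moment": the same for the moment, N m; "width": finger opening in mm; "grasp_force": force on a finger pad.
Only numpy, scipy, OpenCV 4.12 (cv2) and the standard library are available. Lean on these libraries where they do the work, as an engineer would, in place of code of your own. Each camera call takes 0.05 s, during which the arm holds its last target. There are 200 camera calls.

### The job

Close the pressure cooker: take its lid from the chopping board and seat it fully home in the pot, then swing the steel clamping bar over the lid until it is fully home in its catch. Turn the black cap on the bar clockwise until its slip clutch clicks over, and stop there: left loose the cooker leaks, and turned on beyond the click the cap over-tightens and crushes the gasket. Seat the lid gently and leave the other things on the worktop where they are.

Things in the scene. Friction and masses are not known exactly. Their poses are not given: they have to be found in the camera images.
- cooker: Pressure cooker pot: round polished steel, 176 mm in diameter, rim 108 mm high, inside diameter 164 mm, fixed where it stands. Origin: centre of its underside, z up. +x points to the hinge pillar of the clamping bar, -x to the catch for the bar's end. Black loop handles at +y and -y reach 130 mm out, 94 mm high.
- lid: Loose steel lid, 187 mm across, about 0.5 kg, right way up on the chopping board. Origin: centre of its underside. A chamfered plug, 160 mm across and 12 mm deep, enters the pot with 2 mm to spare all round; the flange above it rests on the rim: seated, its origin is 96 mm above the pot's, at any yaw. Over 80 N on the pot when seating it is too rough.
- lid_boss (a point): Centre of the top of the lid's black boss, by which to hold the lid: 34 mm in diameter, from 25 to 52 mm above the lid's underside, on a low dome. x and y axes are the lid's: a small weight valve (19 mm across, top 38 mm above the lid's underside) stands 60 mm from the centre along +x.
- bridge (a joint): Swing of the clamping bar about its upright hinge, rad: 0 = closed against a hard stop, end fully home in the catch, cap over the pot's centre. It grows as the bar opens, counter-clockwise from above (1.6 to 1.95 at the start); the bar closes clockwise. It stays where it is left (friction 0.22 N m).
- bar: The clamping bar: flat steel 22 mm wide, from 4 to 18 mm above its origin, which lies on the hinge axis, 118 mm from the pot's centre and 166 mm above its underside. It points along its own -x, 238 mm from the axis to its end, with the cap's axis at 118 mm. Round the hinge axis a hub of 17 mm radius, 26 mm high. Foot force on the lid is counted as the bar's.
- catch (a point): The hooked steel catch on the pot, opposite the hinge, into which the end of the closed bar swings: this point is where the middle of the bar's end section then lies, 118 mm from the pot's centre. The catch covers 106 to 130 mm from the centre; its top is 194 mm above the pot's underside.
- cap_grip (a point): On the upright axis of the fluted black cap, 13 mm below its top, 18 mm above its lower edge. The cap is round, 43 mm across, 31 mm high (a stud on top adds 3 mm); it neither rises nor sinks as it turns. Clockwise from above it drives the screw through a slip clutch. Grip it with 30 N or more. When the hand stops, thread friction holds the cap: the torque then felt is up to 0.8 N m lower, but changes alike.
- cap_edge (a point): Centre of the cap's lower edge. 3.5 mm below it lies a knurled metal collar, 47 mm across, which is the screw itself and bypasses the clutch: keep off it. The clutch holds until 0.75 N m, then clicks over: the cap turns on at that steady torque for 0.4 rad while the screw stands still. Then it is at its stop and drives the screw directly: more turning over-tightens.
- screw_hub (a point): On the screw's axis, at the lower face of the hub (38 mm across) under the bar, 165 mm above the pot's underside. The screw's sprung foot comes out of it, 4 mm down per radian, and starts 2.5 to 11 mm above the seated lid's boss. Free, the cap turns at 0.40 N m; once the foot touches, the torque rises over 0.65 rad to the click, at about 93 N on the lid. It holds when let go.
- mug: Bystander: dark brown mug, 82 x 113 x 88 mm. Origin under its centre.
- tin: Bystander: flat round tin, 86 mm in diameter, 40 mm high. Origin under its centre.
- spoon: Bystander: wooden spoon, 338 mm long, lying behind the cooker. Origin under its centre.
- teaspoon: Bystander: metal teaspoon, 139 mm long, lying flat in front of the cooker. Origin under its centre.
- lemon_1: Bystander: lemon, 77 mm long, behind the chopping board. Origin under its centre.
- lemon_2: Bystander: lemon, 72 mm long, behind the chopping board. Origin under its centre.
- honey_jar: Bystander: small honey jar with a red lid, 86 mm high. Origin under its centre.

How it is judged:
By the outcome, as a careful person would: the job done as asked, in the order asked, and still so for the second after the job is handed in, with the robot touching nothing.
It also fails if it takes over 72 s, if anything falls off the work surface, if the arm or the gripper's body presses on something with over 40 N, if the wrist force passes 120 N, or if a joint passes its speed limit or range.

## Working session

There is one attempt and no reset: what is moved stays moved. The work goes in short steps, Python scripts to look and compute and a shell command to move; the robot and the scene stay as the last step left them, time stands still between calls to the robot, and variables do not carry over. Pictures are saved under pics/ and viewed, at most 10 in all, crops included, and the job is handed in when it is done.

```bash
mkdir -p pics
cat > h.py <<'E'
import numpy as np, cv2
from workcell import sensors, viewer, ctrl
from scipy.spatial.transform import Rotation as Ro
def img(n,save=None):
    d=viewer.get_image(n); d['R']=np.array(d['R']);d['t']=np.array(d['t'])
    d['f']=d['frame'].shape[0]/2/np.tan(np.radians(d['fov_y'])/2)
    if save: cv2.imwrite('pics/'+save,d['frame'])
    np.save('/tmp/%s.npy'%n,d,allow_pickle=True)
    return d
def load(n): return np.load('/tmp/%s.npy'%n,allow_pickle=True).item()
def ray(d,u,v):
    c=-d['R'].T@d['t']; r=d['R'].T@np.array([(u-d['cx'])/d['f'],(v-d['cy'])/d['f'],1]); return c,r
def onz(d,u,v,z):
    c,r=ray(d,u,v); return c+r*(z-c[2])/r[2]
def proj(d,X):
    p=d['R']@np.array(X,float)+d['t']; return p[:2]/p[2]*d['f']+[d['cx'],d['cy']]
E
python3 - <<'E'
from h import *
a=img('top','top.png');b=img('side','side.png')
for d in(a,b): print(d['f'],d['cx'],d['cy'],-d['R'].T@d['t'],d['R'].round(3).tolist())
o=sensors.get_obs();print({k:np.round(v,3).tolist() for k,v in o.items()})
print(Ro.from_rotvec(o['orientation']).as_matrix().round(3))
E
```

```text
387.8460480965839 279.50375697027863 212.15006954086354 [ 427.83936431   -8.1563509  1197.53173163] [[-0.001, -1.0, -0.002], [-0.996, 0.001, -0.088], [0.088, 0.002, -0.996]]
512.0400667041605 278.9497158500051 203.0291941347409 [-485.630024   -257.03093291 1302.23935836] [[0.2, -0.98, -0.018], [-0.725, -0.136, -0.675], [0.659, 0.148, -0.737]]
{'t': 0.1, 'qpos': [-1.162, 0.424, 1.631, -0.0, 1.089, -0.019], 'qvel': [-0.0, -0.003, -0.002, 0.0, 0.001, -0.0], 'joint_torque': [0.0, -54.562, -27.432, 0.065, 0.019, -0.0], 'ee_pos': [259.121, -568.222, 221.995], 'orientation': [-3.069, -0.667, 0.0], 'ft_force': [0.334, 0.24, 0.89], 'moment': [-0.006, 0.005, 0.018], 'grasp_force': 0.0, 'width': 87.611}
[[ 0.91   0.415 -0.001]
 [ 0.415 -0.91   0.001]
 [ 0.    -0.001 -1.   ]]
```

View pics/top.png

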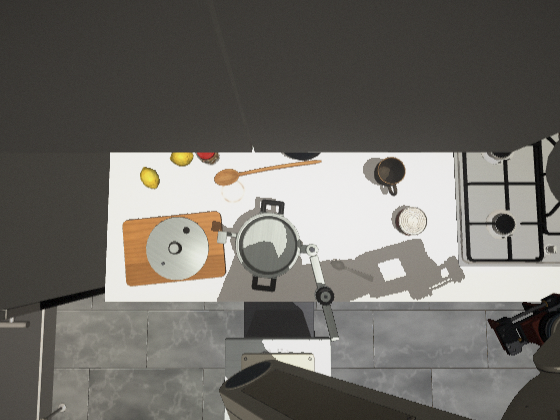

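View pics/side.png

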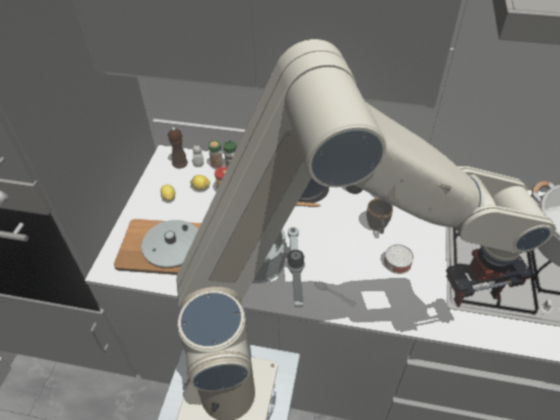

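The top view shows the lid boss near (175,247), the pot centre near (269,244), the hinge at (312,250), the catch at (222,238), the cap at (325,296) and the bar end at (336,340). In the side view the arm hides the pot.

Run:
```python
from h import *
d=load('top'); f=d['frame']; cv2.imwrite('pics/c.png',cv2.resize(f[190:350,110:350],None,fx=3.3,fy=3.3,interpolation=cv2.INTER_CUBIC))
for n,u,v,z in[('boss',175,247,72),('pot',269,244,108),('hinge',312,250,192),('catch',222,238,194),('cap',325,296,215),('barend',336,340,184),('h1',270,206,94),('h2',264,283,94),('boardnear',127,286,20),('valve',163,263,58)]:
    print(n,onz(d,u,v,z).round(0))
```

```text
boss [426. 296.  72.]
pot [434.  24. 108.]
hinge [418. -90. 192.]
catch [449. 142. 194.]
cap [ 304. -119.  215.]
barend [ 190. -150.  184.]
h1 [543.  21.  94.]
h2 [325.  38.  94.]
boardnear [310. 452.  20.]
valve [380. 334.  58.]
```

View pics/c.png

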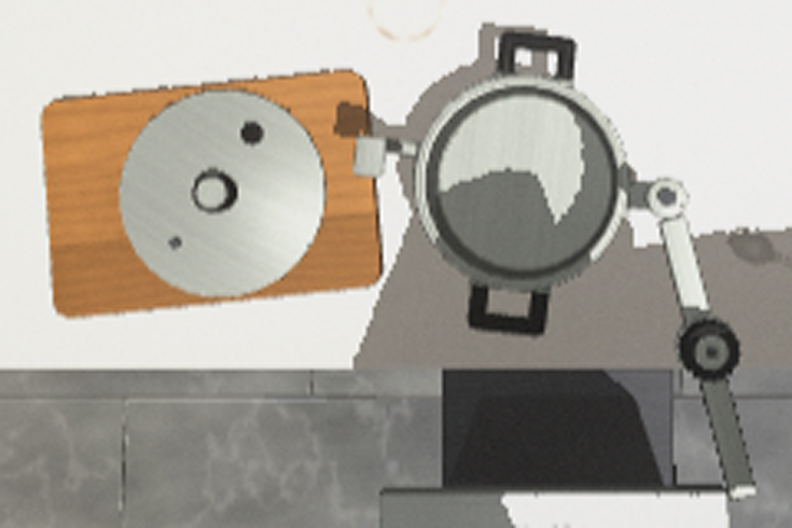

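The crop gives the boss at (214,191), the valve at (252,132), the pot centre near (520,184), the catch at (370,156), the hinge at (666,198) and the cap at (710,350). The valve lies at about -33° in world.

```bash
cat > plan.py <<'E'
# usage: plan.py jaw x,y,z,yaw,n ...   from the present pose, tool down; prints rows
import sys
from h import *
def cur():
    o=sensors.get_obs(); M=Ro.from_rotvec(o['orientation']).as_matrix()
    return o,np.array([*o['ee_pos'],np.arctan2(M[1,0],M[0,0])]),M
if __name__=='__main__':
    o,p,M=cur(); jaw=float(sys.argv[1]); rows=[]
    print('from',p.round(3),'tilt',M[:2,2].round(4),'q',np.round(o['qpos'],2))
    for w in sys.argv[2:]:
        *g,n=map(float,w.split(',')); n=int(n); s=(np.array(g)-p)/n
        for i in range(n):
            c,k=np.cos(p[3]),np.sin(p[3])
            rows.append([round(s[0]*c+s[1]*k,1),round(s[0]*k-s[1]*c,1),round(-s[2],1),0,0,round(-s[3],3),jaw]); p=p+s
    for i in range(0,len(rows),10): print(str(rows[i:i+10]).replace(' ',''))
E
python3 plan.py 0 450,-300,330,1.0,7 480,0,330,1.6,6 426,296,200,2.18,7
```

```text
from [ 2.59121e+02 -5.68222e+02  2.21995e+02  4.28000e-01] tilt [-0.0005  0.0012] q [-1.16  0.42  1.63 -0.    1.09 -0.02]
[[np.float64(40.7),np.float64(-23.6),np.float64(-15.4),0,0,np.float64(-0.082),0.0],[np.float64(42.5),np.float64(-20.1),np.float64(-15.4),0,0,np.float64(-0.082),0.0],[np.float64(44.0),np.float64(-16.6),np.float64(-15.4),0,0,np.float64(-0.082),0.0],[np.float64(45.2),np.float64(-13.0),np.float64(-15.4),0,0,np.float64(-0.082),0.0],[np.float64(46.1),np.float64(-9.2),np.float64(-15.4),0,0,np.float64(-0.082),0.0],[np.float64(46.7),np.float64(-5.4),np.float64(-15.4),0,0,np.float64(-0.082),0.0],[np.float64(47.0),np.float64(-1.6),np.float64(-15.4),0,0,np.float64(-0.082),0.0],[np.float64(44.8),np.float64(-22.8),np.float64(0.0),0,0,np.float64(-0.1),0.0],[np.float64(46.8),np.float64(-18.2),np.float64(0.0),0,0,np.float64(-0.1),0.0],[np.float64(48.4),np.float64(-13.5),np.float64(0.0),0,0,np.float64(-0.1),0.0]]
[[np.float64(49.5),np.float64(-8.6),np.float64(0.0),0,0,np.float64(-0.1),0.0],[np.float64(50.1),np.float64(-3.6),np.float64(0.0),0,0,np.float64(-0.1),0.0],[np.float64(50.2),np.float64(1.5),np.float64(0.0),0,0,np.float64(-0.1),0.0],[np.float64(42.5),np.float64(-6.5),np.float64(18.6),0,0,np.float64(-0.083),0.0],[np.float64(42.9),np.float64(-2.9),np.float64(18.6),0,0,np.float64(-0.083),0.0],[np.float64(43.0),np.float64(0.6),np.float64(18.6),0,0,np.float64(-0.083),0.0],[np.float64(42.8),np.float64(4.2),np.float64(18.6),0,0,np.float64(-0.083),0.0],[np.float64(42.3),np.float64(7.7),np.float64(18.6),0,0,np.float64(-0.083),0.0],[np.float64(41.5),np.float64(11.2),np.float64(18.6),0,0,np.float64(-0.083),0.0],[np.float64(40.4),np.float64(14.6),np.float64(18.6),0,0,np.float64(-0.083),0.0]]
```

```bash
sed -i 's/round(s\[0\]\*c/float(s[0]*c/;' plan.py
python3 - <<'E'
s=open('plan.py').read()
i=s.index('            rows.append'); j=s.index('; p=p+s')
s=s[:i]+"            rows.append([float(round(v,3 if a==5 else 1)) for a,v in enumerate([s[0]*c+s[1]*k,s[0]*k-s[1]*c,-s[2],0,0,-s[3]])]+[jaw])"+s[j:]
open('plan.py','w').write(s.replace("' ',''","'.0,',','"))
E
python3 -m handwheel '[[41,-24,-16,0,0,-0.082,0],[42,-20,-16,0,0,-0.082,0],[44,-17,-16,0,0,-0.082,0],[45,-13,-16,0,0,-0.082,0],[46,-9,-15,0,0,-0.082,0],[47,-5,-15,0,0,-0.082,0],[47,-2,-15,0,0,-0.082,0],[45,-23,0,0,0,-0.1,0],[47,-18,0,0,0,-0.1,0],[48,-14,0,0,0,-0.1,0]]'
python3 -m handwheel '[[50,-9,0,0,0,-0.1,0],[50,-4,0,0,0,-0.1,0],[50,2,0,0,0,-0.1,0],[42,-6,18,0,0,-0.083,0],[43,-3,18,0,0,-0.083,0],[43,1,18,0,0,-0.083,0],[43,4,18,0,0,-0.083,0],[42,8,18,0,0,-0.083,0],[42,11,18,0,0,-0.083,0],[40,15,18,0,0,-0.083,0]]'
python3 - <<'E'
from h import *
d=img('wrist','w1.png'); print(d['f'],-d['R'].T@d['t'],d['R'].round(3).tolist(),sensors.get_obs()['ee_pos'],proj(d,[426,296,72]))
img('side','s1.png'); img('top')
E
```

```text
t: 1.35
ee_pos: [463.7, -148.1, 331.4]
orientation: [-2.496, -1.907, 0.0]
ft_force: [0.5, 0.9, -0.1]
width: 87.6
grasp_force: 0.0
t: 2.6
ee_pos: [424.3, 297.6, 204.9]
orientation: [-1.445, -2.789, 0.001]
ft_force: [0.2, -0.4, -0.5]
width: 88.2
grasp_force: 0.0
313.28205265337704 [384.54558706 354.04976324 367.80139233] [[0.817, 0.576, -0.001], [0.558, -0.79, 0.254], [0.145, -0.208, -0.967]] [423.01548164 300.7303117  202.93825317] [284.3248137 202.4256383]
```

View pics/w1.png

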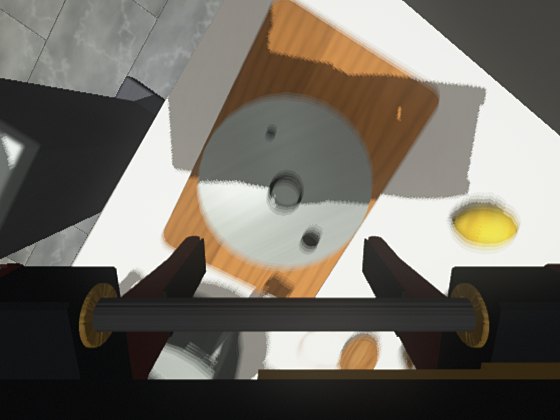

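View pics/s1.png

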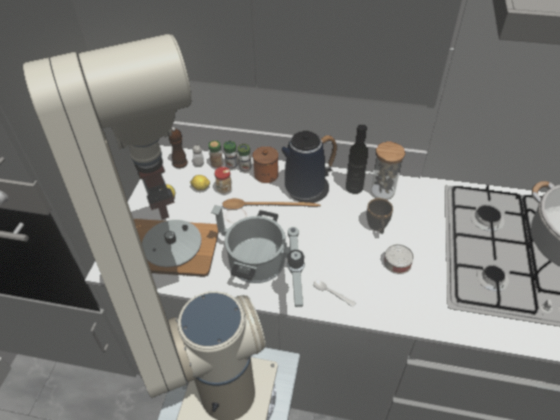

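The wrist view has the boss at (286,191) and the valve at (311,239), clear of the fingers' line. The side view now shows the boss top near (170,236), the cap at (296,258), the hinge at (293,233) and the whole pot near (254,244).

Run:
```python
from h import *
w,s,t=load('wrist'),load('side'),load('top')
def tri(L):
    A=np.zeros((3,3));b=np.zeros(3);
    for d,u,v in L:
        c,r=ray(d,u,v); r/=np.linalg.norm(r); P=np.eye(3)-np.outer(r,r);A+=P;b+=P@c
    X=np.linalg.solve(A,b); print(X.round(1),[(proj(d,X)-[u,v]).round(1).tolist() for d,u,v in L])
tri([(w,286,190),(s,170,235),(t,174.8,247.5)]); tri([(w,286,190),(s,170,235)])
print(onz(w,286,190,72),onz(t,174.8,247.5,72),onz(s,170,235,72))
# pot rim in top view: project circle for candidate, compare dark/bright later; draw overlays
f=cv2.resize(t['frame'],None,fx=3,fy=3,interpolation=cv2.INTER_CUBIC); g=cv2.resize(s['frame'],None,fx=3,fy=3,interpolation=cv2.INTER_CUBIC)
a=np.linspace(0,2*np.pi,90)
for im,d in((f,t),(g,s)):
    for r,z in((88,108),(82,108)):
        P=np.array([proj(d,[432+r*np.cos(q),27+r*np.sin(q),z])*3+1 for q in a]);cv2.polylines(im,[P.astype(int)],True,(0,0,255),1)
yaw=-1.68;h=np.array([432,27])+118*np.array([np.cos(yaw),np.sin(yaw)]);k=2*np.array([432,27])-h
for im,d in((f,t),(g,s)):
    for X,z in((h,192),(k,194)): cv2.circle(im,tuple((proj(d,[*X,z])*3+1).astype(int)),4,(0,0,255),-1)
cv2.imwrite('pics/ov.png',np.hstack([cv2.resize(f[570:900,600:1000],(400,330)),cv2.resize(g[570:900,570:970],(400,330))]))
```

```text
[424.9 301.3  60.8] [[0.4, 5.0], [-1.1, 1.0], [-0.4, -0.0]]
[424.8 301.9  61.5] [[0.7, 4.6], [-1.3, 0.8]]
[420.2287494  306.96037645  72.        ] [424.79672525 296.96943133  72.        ] [420.96613109 294.31078406  72.        ]
```

View pics/ov.png

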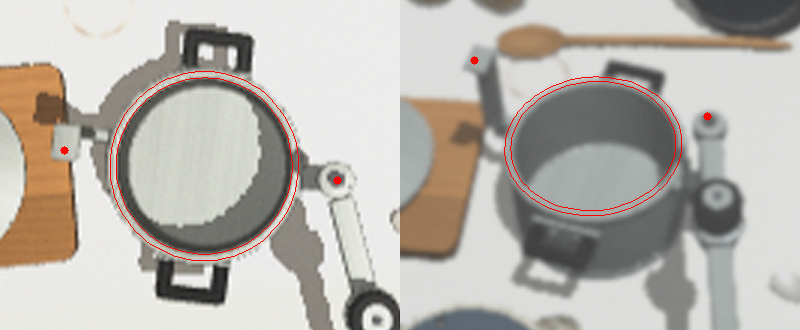

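The overlay shows the pot rim at (432,27) within about 1-2 mm in both views. I'll take a still wrist look at the boss, since the last one was blurred.

Run:
```python
from h import *
w=img('wrist'); s,t=load('side'),load('top'); o=sensors.get_obs(); print(o['ee_pos'])
g=cv2.cvtColor(w['frame'],cv2.COLOR_BGR2GRAY)
c=cv2.HoughCircles(cv2.medianBlur(g,3)[140:260,220:350],cv2.HOUGH_GRADIENT,1,20,param1=80,param2=14,minRadius=10,maxRadius=26)
print(None if c is None else c[0]+[220,140,0])
cv2.imwrite('pics/w2.png',np.hstack([cv2.resize(w['frame'][150:250,220:360],(420,300),interpolation=cv2.INTER_CUBIC),cv2.resize(s['frame'][205:275,130:218],(377,300),interpolation=cv2.INTER_CUBIC)]))
for z in(60,66,72):print(z,proj(w,[425,297,z]),proj(s,[425,297,z]),proj(t,[425,297,z]))
```

```text
[424.27584605 296.40510489 205.09623567]
[[283.5        196.5         18.29999924]
 [311.5        245.5         11.60000038]]
60 [285.0408163 198.3940675] [170.29305968 236.305214  ] [175.90389405 247.41788642]
66 [285.04813531 199.74320887] [169.95756644 235.09541047] [175.35041107 247.42362476]
72 [285.05573431 201.14396151] [169.62020555 233.87887215] [174.79102894 247.42942426]
```

View pics/w2.png

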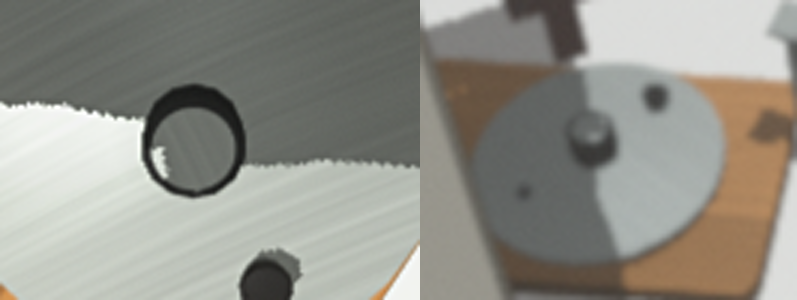

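The still image puts the boss top at (285,199), matching (425,297) at z≈66, so the lid's underside is at z≈14. The tool is centred; I'll descend and grip.

```bash
python3 -m handwheel '[[0,0,45,0,0,0,0],[0,0,45,0,0,0,0],[0,0,40,0,0,0,0],[0,0,20,0,0,0,0],[0,0,10,0,0,0,0],[0,0,0,0,0,0,0]]'
python3 -m handwheel '[[0,0,0,0,0,0,0.8],[0,0,0,0,0,0,0.8],[0,0,0,0,0,0,0.8],[0,0,0,0,0,0,0.8],[0,0,0,0,0,0,0.8],[0,0,0,0,0,0,0.8]]'
```

```text
t: 3.55
ee_pos: [425.6, 295.7, 46.3]
orientation: [1.451, 2.786, 0.001]
ft_force: [0.6, 1.0, 0.3]
width: 87.9
grasp_force: 0.0
t: 4.3
ee_pos: [424.7, 296.2, 47.3]
orientation: [-1.449, -2.787, 0.0]
ft_force: [-2.8, -1.8, 17.1]
width: 33.3
grasp_force: 40.5
```

```bash
python3 -m handwheel '[[0,0,-4,0,0,0,0.8],[0,0,-10,0,0,0,0.8],[0,0,-30,0,0,0,0.8],[0,0,-45,0,0,0,0.8],[0,0,-50,0,0,0,0.8],[0,0,-50,0,0,0,0.8],[0,0,-30,0,0,0,0.8],[0,0,0,0,0,0,0.8]]'
python3 plan.py 0.8 432,27,265,2.18,8
```

```text
t: 5.3
ee_pos: [425.8, 296.9, 266.9]
orientation: [1.448, 2.785, 0.007]
ft_force: [-0.1, 0.4, -6.4]
width: 33.7
grasp_force: 37.1
from [425.827 296.942 266.907   2.183] tilt [0.0042 0.0028] q [ 0.59  0.21  1.82  0.    1.1  -0.03]
[[-28.1, -18.8, 0.2, 0, 0, 0, 0.8], [-28.1, -18.7, 0.2, 0, 0, 0, 0.8], [-28.1, -18.7, 0.2, 0, 0, 0, 0.8], [-28.1, -18.7, 0.2, 0, 0, 0, 0.8], [-28.1, -18.7, 0.2, 0, 0, 0, 0.8], [-28.1, -18.7, 0.2, 0, 0, 0, 0.8], [-28.1, -18.7, 0.2, 0, 0, 0, 0.8], [-28.1, -18.7, 0.2, 0, 0, 0, 0.8]]
```

```bash
python3 -m handwheel '[[-20,-14,0,0,0,0,0.8],[-33,-22,0,0,0,0,0.8],[-33,-22,0,0,0,0,0.8],[-33,-22,0,0,0,0,0.8],[-33,-22,0,0,0,0,0.8],[-33,-22,0,0,0,0,0.8],[-25,-16,0,0,0,0,0.8],[-15,-10,0,0,0,0,0.8],[0,0,0,0,0,0,0.8],[0,0,0,0,0,0,0.8]]'
python3 - <<'E'
from h import *
s=img('side');t=img('top');o=sensors.get_obs(); print(np.round(o['ee_pos'],1),o['width'],o['ft_force'])
f=cv2.resize(t['frame'],None,fx=3,fy=3,interpolation=cv2.INTER_CUBIC); g=cv2.resize(s['frame'],None,fx=3,fy=3,interpolation=cv2.INTER_CUBIC)
a=np.linspace(0,2*np.pi,90);e=o['ee_pos']
for im,d in((f,t),(g,s)):
    for x,y,r,z,col in((432,27,88,108,(0,0,255)),(e[0],e[1],93.5,e[2]-33+14,(0,255,0))):
        P=np.array([proj(d,[x+r*np.cos(q),y+r*np.sin(q),z])*3+1 for q in a]);cv2.polylines(im,[P.astype(int)],True,col,1)
cv2.imwrite('pics/ov2.png',np.hstack([cv2.resize(f[570:900,600:1000],(400,330)),g[470:800,570:970]]))
E
```

```text
t: 6.55
ee_pos: [430.6, 26.3, 263.6]
orientation: [-1.448, -2.786, 0.001]
ft_force: [-0.8, 0.3, -5.2]
width: 33.5
grasp_force: 37.2
[431.   26.5 264.1] 33.611758716071584 [ 0.32584259 -0.27391718 -5.72107067]
```

View pics/ov2.png

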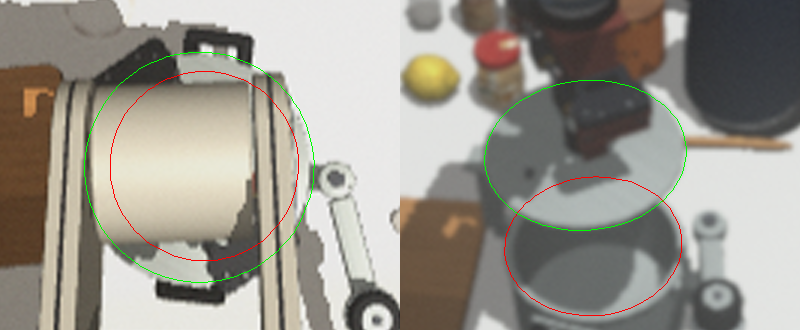

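The green (lid) and red (pot) outlines fit both views, and the lid hangs level above the pot. I'll lower it.

```bash
python3 -m handwheel '[[0,1,30,0,0,0,0.8],[0,0,35,0,0,0,0.8],[0,0,25,0,0,0,0.8],[0,0,15,0,0,0,0.8],[0,0,8,0,0,0,0.8],[0,0,5,0,0,0,0.8],[0,0,0,0,0,0,0.8],[0,0,0,0,0,0,0.8]]'
python3 -m handwheel '[[0,0,1,0,0,0,0.8],[0,0,1,0,0,0,0.8],[0,0,1,0,0,0,0.8],[0,0,1,0,0,0,0.8],[0,0,0,0,0,0,0.8]]'
python3 -m handwheel '[[0,0,1,0,0,0,0.8],[0,0,1,0,0,0,0.8],[0,0,0,0,0,0,0.8]]'
```

```text
t: 7.65
ee_pos: [432.6, 26.6, 147.2]
orientation: [1.449, 2.787, 0.001]
ft_force: [0.0, 0.2, -6.3]
width: 33.2
grasp_force: 37.2
t: 8.28
ee_pos: [432.1, 26.5, 142.6]
orientation: [-1.449, -2.787, 0.0]
ft_force: [0.6, 0.3, -6.0]
width: 33.3
grasp_force: 37.2
t: 8.65
ee_pos: [432.1, 26.5, 140.6]
orientation: [-1.449, -2.787, 0.0]
ft_force: [0.2, -0.1, -4.9]
width: 33.5
grasp_force: 37.2
```

```bash
python3 -m handwheel '[[0,0,1,0,0,0,0.8],[0,0,1,0,0,0,0.8],[0,0,0,0,0,0,0.8]]'
python3 -m handwheel '[[0,0,1,0,0,0,0.8],[0,0,1,0,0,0,0.8],[0,0,0,0,0,0,0.8]]'
python3 -m handwheel '[[0,0,1,0,0,0,0.8],[0,0,1,0,0,0,0.8],[0,0,0,0,0,0,0.8]]'
```

```text
t: 9.02
ee_pos: [432.1, 26.5, 138.6]
orientation: [-1.449, -2.787, 0.0]
ft_force: [0.5, -1.3, -5.1]
width: 33.4
grasp_force: 37.2
t: 9.4
ee_pos: [432.1, 26.5, 136.6]
orientation: [-1.449, -2.787, 0.0]
ft_force: [0.0, -0.1, -5.9]
width: 33.2
grasp_force: 37.2
t: 9.78
ee_pos: [432.1, 26.5, 134.6]
orientation: [-1.449, -2.787, 0.0]
ft_force: [-0.2, -0.0, -5.7]
width: 33.5
grasp_force: 37.2
```

Entering freely.

```bash
python3 -m handwheel '[[0,0,1,0,0,0,0.8],[0,0,1,0,0,0,0.8],[0,0,0,0,0,0,0.8]]'
python3 -m handwheel '[[0,0,1,0,0,0,0.8],[0,0,0.5,0,0,0,0.8],[0,0,0,0,0,0,0.8]]'
python3 -m handwheel '[[0,0,0.7,0,0,0,0.8],[0,0,0,0,0,0,0.8]]'
python3 -m handwheel '[[0,0,0.7,0,0,0,0.8],[0,0,0,0,0,0,0.8]]'
```

```text
t: 10.15
ee_pos: [432.1, 26.5, 132.6]
orientation: [-1.449, -2.787, 0.0]
ft_force: [1.1, 0.8, -4.8]
width: 33.1
grasp_force: 37.2
t: 10.52
ee_pos: [432.2, 26.5, 131.1]
orientation: [-1.449, -2.787, 0.0]
ft_force: [-0.4, 0.2, -4.8]
width: 33.3
grasp_force: 37.2
t: 10.78
ee_pos: [432.2, 26.6, 130.4]
orientation: [-1.449, -2.787, 0.0]
ft_force: [-0.3, -0.1, -5.3]
width: 33.7
grasp_force: 37.2
t: 11.02
ee_pos: [432.2, 26.5, 129.8]
orientation: [1.449, 2.787, 0.0]
ft_force: [-0.4, -0.1, -5.2]
width: 33.5
grasp_force: 37.2
```

```bash
for i in 1; do :; done; python3 -m handwheel '[[0,0,0.8,0,0,0,0.8],[0,0,0,0,0,0,0.8]]'
python3 -m handwheel '[[0,0,0.8,0,0,0,0.8],[0,0,0,0,0,0,0.8]]'
python3 -m handwheel '[[0,0,0.6,0,0,0,0.8],[0,0,0,0,0,0,0.8]]'
```

```text
t: 11.28
ee_pos: [432.4, 26.5, 129.1]
orientation: [1.449, 2.787, 0.0]
ft_force: [0.6, -1.6, -2.9]
width: 33.5
grasp_force: 37.1
t: 11.52
ee_pos: [432.6, 26.4, 128.4]
orientation: [1.449, 2.787, 0.0]
ft_force: [0.3, -3.2, -0.0]
width: 33.6
grasp_force: 36.6
t: 11.78
ee_pos: [432.7, 26.3, 127.8]
orientation: [1.449, 2.787, 0.0]
ft_force: [0.5, -5.3, 1.5]
width: 33.9
grasp_force: 34.9
```

```bash
python3 -m handwheel '[[0,0,0.8,0,0,0,0.8],[0,0,0,0,0,0,0.8]]'
python3 -m handwheel '[[0,0,0,0,0,0,0.4],[0,0,0,0,0,0,0.2],[0,0,0,0,0,0,0.1],[0,0,0,0,0,0,0],[0,0,0,0,0,0,0]]'
python3 - <<'E'
from h import *
s=img('side');t=img('top');w=img('wrist')
g=cv2.resize(s['frame'],None,fx=3,fy=3,interpolation=cv2.INTER_CUBIC);a=np.linspace(0,2*np.pi,90)
for r,z in((93.5,110),(93.5,108)):
    P=np.array([proj(s,[432+r*np.cos(q),27+r*np.sin(q),z])*3+1 for q in a]);cv2.polylines(g,[P.astype(int)],True,(0,255,0),1)
cv2.imwrite('pics/ov3.png',np.hstack([w['frame'][:,:][0:400,80:480],g[520:920,570:970]]))
E
```

```text
t: 12.02
ee_pos: [432.8, 26.2, 127.0]
orientation: [1.448, 2.786, 0.0]
ft_force: [1.0, -5.6, 1.7]
width: 33.6
grasp_force: 34.0
t: 12.65
ee_pos: [432.2, 26.6, 126.8]
orientation: [-1.449, -2.787, -0.0]
ft_force: [-0.8, 0.6, 0.4]
width: 80.2
grasp_force: 0.0
```

View pics/ov3.png

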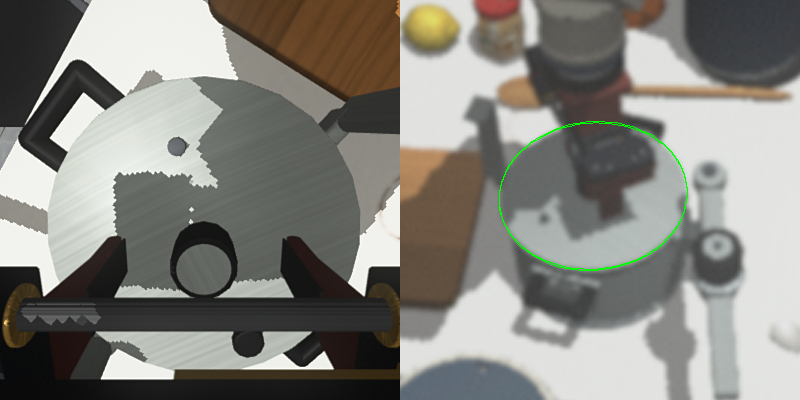

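The flange outline at rim height fits, so the lid looks seated. A gentle push on the boss top with shut fingers should confirm it, with contact expected at z=148.

```bash
python3 -m handwheel '[[0,0,-20,0,0,0,0],[0,0,-25,0,0,0,0],[0,0,0,0,0,0,1],[0,0,0,0,0,0,1],[0,0,0,0,0,0,1],[0,0,0,0,0,0,1],[0,0,10,0,0,0,1],[0,0,8,0,0,0,1],[0,0,2,0,0,0,1],[0,0,0,0,0,0,1]]'
python3 -m handwheel '[[0,0,1.5,0,0,0,1],[0,0,1.5,0,0,0,1],[0,0,0,0,0,0,1]]'
python3 -m handwheel '[[0,0,0.5,0,0,0,1],[0,0,0.5,0,0,0,1],[0,0,0,0,0,0,1]]'
```

```text
t: 14.05
ee_pos: [432.0, 26.5, 151.5]
orientation: [-1.449, -2.787, 0.001]
ft_force: [0.4, -0.5, -0.1]
width: 11.1
grasp_force: 0.0
t: 14.42
ee_pos: [432.1, 26.5, 148.8]
orientation: [-1.449, -2.787, -0.0]
ft_force: [0.3, 0.3, 0.3]
width: 0.0
grasp_force: 0.0
t: 14.8
ee_pos: [432.3, 26.5, 148.3]
orientation: [1.449, 2.787, 0.0]
ft_force: [-3.0, -0.6, 7.7]
width: 0.3
grasp_force: 3.8
```

Contact came at 148.3, so the lid is fully home. Next I'll go beside the bar.

```bash
python3 -m handwheel '[[0,0,0.7,0,0,0,1],[0,0,0,0,0,0,1]]'
python3 plan.py 1 432,26,235,2.18,2 366,-150,265,2.18,4 366,-150,170,2.18,3
python3 - <<'E'
from h import *
from plan import cur
t=load('top');H=np.array([418,-90])
P=[]
for th,off in((194.7,45),(194.7,27),(185,25),(175,25),(165,25),(155,25),(145,25),(135,25),(125,25),(115,25),(105,25),(98,25)):
    q=np.radians(th); P.append(H+65*np.array([np.cos(q),np.sin(q)])-off*np.array([np.sin(q),-np.cos(q)]))
P=np.array(P);print(P.round(0).tolist());y=2.18
D=np.diff(P,axis=0);print(np.c_[D[:,0]*np.cos(y)+D[:,1]*np.sin(y),D[:,0]*np.sin(y)-D[:,1]*np.cos(y)].round(1).tolist())
E
```

```text
t: 15.05
ee_pos: [432.3, 26.5, 148.2]
orientation: [1.449, 2.787, 0.0]
ft_force: [-5.1, -0.5, 17.1]
width: 0.4
grasp_force: 8.5
from [432.339  26.532 148.248   2.183] tilt [ 0.0003 -0.    ] q [ 0.03  0.26  2.1  -0.    0.78 -0.58]
[[-0.1, -0.3, -43.4, 0, 0, 0.001, 1.0], [-0.1, -0.3, -43.4, 0, 0, 0.001, 1.0], [-26.6, -38.7, -7.5, 0, 0, 0, 1.0], [-26.6, -38.7, -7.5, 0, 0, 0, 1.0], [-26.6, -38.7, -7.5, 0, 0, 0, 1.0], [-26.6, -38.7, -7.5, 0, 0, 0, 1.0], [0, 0, 31.7, 0, 0, 0, 1.0], [0, 0, 31.7, 0, 0, 0, 1.0], [0, 0, 31.7, 0, 0, 0, 1.0]]
[[367.0, -150.0], [362.0, -133.0], [355.0, -121.0], [351.0, -109.0], [349.0, -97.0], [349.0, -85.0], [350.0, -73.0], [354.0, -62.0], [360.0, -51.0], [368.0, -42.0], [377.0, -34.0], [384.0, -29.0]]
[[16.9, 6.2], [13.6, 1.5], [11.8, 2.9], [11.1, 4.9], [10.1, 6.8], [8.8, 8.4], [7.2, 9.8], [5.3, 10.9], [3.4, 11.7], [1.3, 12.1], [-0.4, 8.5]]
```

```bash
python3 -m handwheel '[[0,0,-50,0,0,0,1],[0,0,-60,0,0,0,1],[-27,-39,-6,0,0,0,1],[-27,-39,0,0,0,0,1],[-27,-39,0,0,0,0,1],[-26,-39,0,0,0,0,1],[0,0,0,0,0,0,1]]'
python3 -m handwheel '[[0,0,40,0,0,0,1],[0,0,35,0,0,0,1],[0,0,17,0,0,0,1],[0,0,0,0,0,0,1]]'
python3 - <<'E'
from h import *
s=img('side');t=img('top');o=sensors.get_obs();print(o['ee_pos'])
sc=lambda d,y,x:cv2.resize(d['frame'][y:y+150,x:x+150],(400,400),interpolation=cv2.INTER_CUBIC)
cv2.imwrite('pics/b1.png',np.hstack([sc(t,210,220),sc(s,170,210)]))
E
```

```text
t: 15.92
ee_pos: [365.0, -152.7, 263.2]
orientation: [1.455, 2.784, -0.0]
ft_force: [1.0, -0.2, -0.0]
width: 0.6
grasp_force: 0.0
t: 16.42
ee_pos: [365.4, -149.6, 170.1]
orientation: [-1.447, -2.785, -0.0]
ft_force: [-0.1, 0.2, -0.0]
width: 0.4
grasp_force: 0.0
[ 366.5399552  -150.29526183  171.50582805]
```

View pics/b1.png

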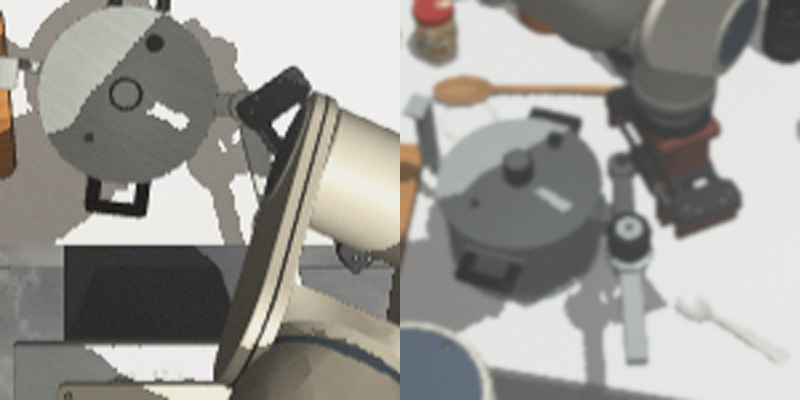

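The lid sits flush in the pot, and the gripper stands on the -y side of the bar, beside the cap (cap at (630,235) in the right crop). That was the tenth and last picture, so from here I measure numerically. Now the sweep.

```bash
python3 -m handwheel '[[8,3,0,0,0,0,1],[9,3,0,0,0,0,1],[14,2,0,0,0,0,1],[12,3,0,0,0,0,1],[11,5,0,0,0,0,1]]'
python3 -m handwheel '[[10,7,0,0,0,0,1],[9,8,0,0,0,0,1],[7,10,0,0,0,0,1]]'
```

```text
t: 17.15
ee_pos: [348.4, -96.9, 171.6]
orientation: [1.448, 2.786, -0.0]
ft_force: [2.0, -4.3, -0.1]
width: 0.3
grasp_force: 1.8
t: 17.52
ee_pos: [353.2, -60.7, 170.9]
orientation: [-1.448, -2.787, 0.001]
ft_force: [-0.2, -3.8, -0.2]
width: 0.5
grasp_force: 1.6
```

```bash
python3 -m handwheel '[[5,11,0,0,0,0,1],[3,12,0,0,0,0,1],[1,12,0,0,0,0,1],[0,8,0,0,0,0,1],[0,0,0,0,0,0,1]]'
python3 - <<'E'
import numpy as np
H=np.array([418,-90]);y=2.183;P=[]
for th in(98,94,90,87,84,82):
    q=np.radians(th); P.append(H+65*np.array([np.cos(q),np.sin(q)])-27*np.array([np.sin(q),-np.cos(q)]))
P=np.array(P);print(P.round(1).tolist());D=np.diff(P,axis=0);print(np.c_[D[:,0]*np.cos(y)+D[:,1]*np.sin(y),D[:,0]*np.sin(y)-D[:,1]*np.cos(y)].round(1).tolist())
E
```

```text
t: 18.15
ee_pos: [384.2, -28.9, 171.0]
orientation: [-1.449, -2.788, -0.001]
ft_force: [0.8, 0.1, -0.3]
width: 0.6
grasp_force: 0.0
[[382.2, -29.4], [386.5, -27.0], [391.0, -25.0], [394.4, -23.7], [397.9, -22.5], [400.3, -21.9]]
[[-0.6, 4.9], [-0.9, 4.8], [-0.9, 3.6], [-1.1, 3.5], [-0.8, 2.3]]
```

```bash
python3 -m handwheel '[[-0.6,5,0,0,0,0,1],[-1,5,0,0,0,0,1],[0,0,0,0,0,0,1]]'
python3 -m handwheel '[[-1,3,0,0,0,0,1],[-1,2,0,0,0,0,1]]'
python3 -m handwheel '[[-0.8,2,0,0,0,0,1]]'
python3 -m handwheel '[[-0.5,1.5,0,0,0,0,1]]'
```

```text
t: 18.52
ee_pos: [393.0, -24.9, 171.1]
orientation: [1.45, 2.787, 0.001]
ft_force: [-0.3, 0.8, 0.2]
width: 0.1
grasp_force: 0.4
t: 18.77
ee_pos: [397.8, -23.9, 171.0]
orientation: [-1.449, -2.787, 0.0]
ft_force: [-4.6, -2.1, -1.1]
width: 0.5
grasp_force: 1.7
t: 18.9
ee_pos: [399.9, -23.4, 171.0]
orientation: [-1.449, -2.787, 0.0]
ft_force: [-3.5, -2.1, -0.7]
width: 0.3
grasp_force: 1.7
t: 19.02
ee_pos: [401.5, -22.9, 171.0]
orientation: [-1.449, -2.787, 0.0]
ft_force: [-5.6, -3.3, 1.3]
width: 0.3
grasp_force: 2.8
```

```bash
python3 -m handwheel '[[-0.5,1,0,0,0,0,1]]'
python3 -m handwheel '[[-0.5,1,0,0,0,0,1],[0,0,0,0,0,0,1]]'
python3 -m handwheel '[[-0.5,1,0,0,0,0,1],[0,0,0,0,0,0,1]]'
python3 - <<'E'
from h import *
for n in('top','side'): img(n)
E
```

```text
t: 19.15
ee_pos: [401.6, -22.9, 170.8]
orientation: [-1.448, -2.786, 0.002]
ft_force: [-8.7, -4.7, 3.7]
width: 0.8
grasp_force: 4.0
t: 19.4
ee_pos: [401.7, -22.7, 170.7]
orientation: [-1.447, -2.784, 0.003]
ft_force: [-10.5, -3.7, 5.6]
width: 0.8
grasp_force: 4.7
t: 19.65
ee_pos: [401.8, -22.5, 170.5]
orientation: [-1.446, -2.782, 0.005]
ft_force: [-12.5, -4.0, 7.4]
width: 0.5
grasp_force: 6.2
```

The force rises with no motion at the predicted closed position, so the bar is on its stop. I'll find the cap's height and measure the cap now.

```bash
python3 -m handwheel '[[1,-4,0,0,0,0,1],[6,-14,0,0,0,0,1],[10,-20,-20,0,0,0,1],[0,0,-50,0,0,0,1],[0,0,-50,0,0,0,0],[0,0,0,0,0,0,0]]'
python3 - <<'E'
from h import *
s,t=load('side'),load('top')
A=np.zeros((3,3));b=np.zeros(3);L=[(s,295.4,254.7),(t,324.9,295.8)]
for d,u,v in L:
    c,r=ray(d,u,v); r/=np.linalg.norm(r); P=np.eye(3)-np.outer(r,r);A+=P;b+=P@c
X=np.linalg.solve(A,b);print('cap top old',X,[(proj(d,X)-[u,v]).round(1) for d,u,v in L])
for n in('side','top'):
    d=img(n,n+'3.png')
    for z in(215,225,235): print(n,z,proj(d,[432,27,z]).round(1))
    u,v=proj(d,[432,27,222]).astype(int); g=cv2.cvtColor(d['frame'],cv2.COLOR_BGR2GRAY)
    print(g[v-16:v+22:2,u-20:u+22:2])
E
```

```text
t: 20.5
ee_pos: [366.4, -30.7, 294.7]
orientation: [1.445, 2.779, 0.006]
ft_force: [0.3, 0.0, -0.8]
width: 17.1
grasp_force: 0.0
cap top old [ 306.27383878 -119.10354943  224.82843448] [array([-0.4,  0. ]), array([ 0.4, -0.1])]
side 215 [252.1 213.9]
side 225 [251.9 211.5]
side 235 [251.7 209.2]
[[226 224 225 226 226 227 227 227 227 227 224 204  89  58  58  58  65  69
   68  65  62]
 [190 173 176 188 203 217 225 226 227 227 227 219 101  57  57  57  64  68
   61  60  59]
 [140 137 138 141 141 149 188 221 223 224 223 219 114  58  62  64  61  67
   65  62  65]
 [144 145 142 140 133 129 133 152 161 165 164 167 127  62  84  93  70  68
   70  71  69]
 [148 148 146 143 135 131 127 121 127 128 124 129 121  79  87  90  73  71
   72  70  71]
 [138 139 136 136 134 136 169 192 200 178 131 139 137 133 110  81  72  69
   71  75  71]
 [128 129 133 143 164 180 218 222 167 100  88  87  81 102 142  77  65  70
   75  81  73]
 [189 192 193 212 223 220 214 184  84  92  97  92 101  77  72  62  59  64
   70  71  70]
 [223 226 226 226 227 226 218 138  65  99  98  93 104  81  58  59  58  59
   62  63  61]
 [
[... 1946 characters left out ...]
4  97  55  39  42  43  44  47  44  46  49  44  46  51  61 155
   90  51  68]
 [ 92  93  94  95  42  43  42  53  43  44  45  44  42  47  47  73 109 231
  232  49  47]
 [ 91  92  92  94  74  44  42  69  60  41  53  50  50  53  87 103 106 232
  231 183  50]
 [ 94  93  96  96  98  53  50 102 100  45  94  90  65 109 103 106 106 205
  232 232  75]
 [ 91  93  94  97  99 101  82 122 122  71 120 119  94  89  91  98  95  98
  104 224 102]
 [ 93  94  97  64  66  95 126 139 111 122 136 141  95 107 107 102 100  92
   92  86  86]
 [ 94  92  93  57  59  89 153 153  82 151 152 155  70 128 124 123 123 119
  118 116 112]
 [ 95  92  95  94  98  83 173 165  60 161 161 143  73 147 145 143 142 136
  137 136 132]]
```

The cap's top disk now projects at (432,27,225), i.e. over the pot centre, so the bar is home. Cap edge ≈ z 191. I'll go above it with the finger axis along the bar and leave turning room for the wrist.

```bash
python3 plan.py 0 432,27,290,3.13,6
```

```text
from [363.887 -30.382 291.083   2.183] tilt [ 0.0018 -0.0001] q [-0.12 -0.08  2.08  0.    1.14 -0.73]
[[1.3, 14.8, 0.2, 0, 0, -0.158, 0.0], [-1, 14.8, 0.2, 0, 0, -0.158, 0.0], [-3.3, 14.5, 0.2, 0, 0, -0.158, 0.0], [-5.6, 13.8, 0.2, 0, 0, -0.158, 0.0], [-7.7, 12.7, 0.2, 0, 0, -0.158, 0.0], [-9.6, 11.3, 0.2, 0, 0, -0.158, 0.0]]
```

```bash
python3 -m handwheel '[[1,15,0,0,0,-0.158,0],[-1,15,0,0,0,-0.158,0],[-3,14,0,0,0,-0.158,0],[-6,14,0,0,0,-0.158,0],[-8,13,0,0,0,-0.158,0],[-10,11,0,0,0,-0.158,0],[0,0,0,0,0,0,0],[0,0,0,0,0,0,0]]'
python3 - <<'E'
from h import *
w=img('wrist','w5.png');o=sensors.get_obs();print(o['ee_pos'],o['orientation'],o['qpos'])
g=cv2.cvtColor(w['frame'],cv2.COLOR_BGR2GRAY)
p=proj(w,[432,27,223]);print('pred',p,proj(w,[432,27,192]),proj(w,[453.5,27,223]))
u,v=p.astype(int)
print(g[v-60:v+60:4,u-64:u+64:4])
c=cv2.HoughCircles(cv2.medianBlur(g,3)[v-80:v+80,u-90:u+90],cv2.HOUGH_GRADIENT,1,10,param1=80,param2=18,minRadius=10,maxRadius=70)
print(None if c is None else (c[0]+[u-90,v-80,0])[:6])
E
```

```text
t: 21.6
ee_pos: [432.3, 26.5, 289.9]
orientation: [-0.021, -3.139, 0.0]
ft_force: [-0.1, -0.6, -0.4]
width: 87.8
grasp_force: 0.0
[432.37240266  26.41946997 290.24038611] [-2.09642154e-02 -3.13980208e+00  2.14292223e-04] [ 3.36008252e-02  4.74510234e-02  1.95922481e+00 -7.39669252e-05
  1.13664150e+00 -1.52381068e+00]
pred [284.41882842 219.74703246] [284.33989453 209.48006343] [284.78901164 246.09283623]
[[233 233 235 235 240 241 243 242 242 241 243 243 237 237 237 232 227 221
  221 215 205 204 199 199 202 200 195 191 191 189 192 193]
 [228 231 234 235 237 237 240 240 240 240 239 236 239 240 229 229 228 224
  218 211 211 206 200 194 192 196 199 194 191 188 189 187]
 [224 224 229 233 235 236 236 235 238 239 236 236 233 230 232 231 219 219
  216 211 206 205 198 198 196 190 187 193 195 189 188 184]
 [221 227 225 226 228 232 234 234 235 233 234 236 232 231 228 222 225 218
  207 205 208 200 198 199 194 191 190 186 188 192 188 188]
 [218 225 223 228 227 225 224 230 232 233 232 230 230 230 226 224 222 210
  215 203 200 199 199 197 192 196 191 190 184 183 188 192]
 [210 217 216 224 222 225 
[... 2852 characters left out ...]
04  97  99  98 247 243 241 241 242 242 242 234]
 [242 242 242 242 242 243 242 251  48  49  40 243 242 179 125  95  99  99
  101  89  58 145 144 244 242 241 242 242 242 242 225 244]
 [242 242 242 242 242 241 242 255  49  50  77 245 243 243 242 242 244 250
   41  50  29 246 146 243 242 242 241 242 242 238 241 245]
 [242 242 242 242 242 242 242 255  50  49  43  39  35  44  66 129 145 221
   45  49  40 242 242 242 241 242 242 242 242 236 241 243]]
[[288.5        234.5         52.90000153]
 [295.5        226.5         43.79999924]
 [282.5        218.5         30.20000076]
 [272.5        224.5         49.29999924]
 [301.5        242.5         55.        ]
 [291.5        209.5         30.79999924]]
```

The silver disc on the cap is at (284,221) in the wrist view against (284.4,219.7) predicted, so the tool is centred within about 1 mm. I'll descend to TCP z≈196 and grip.

```bash
python3 -m handwheel '[[-0.5,0.5,35,0,0,0,0],[0,0,30,0,0,0,0],[0,0,20,0,0,0,0],[0,0,9,0,0,0,0],[0,0,0,0,0,0,0],[0,0,0,0,0,0,0]]'
python3 -m handwheel '[[0,0,0,0,0,0,0.3],[0,0,0,0,0,0,0.6],[0,0,0,0,0,0,0.9],[0,0,0,0,0,0,0.9],[0,0,0,0,0,0,0.9],[0,0,0,0,0,0,0.9]]'
python3 -c "
from workcell import sensors as s
o=s.get_obs();print(o['moment'],o['ft_force'],o['qpos'][5])"
```

```text
t: 22.4
ee_pos: [434.3, 27.1, 197.8]
orientation: [0.018, 3.14, 0.0]
ft_force: [0.0, -0.5, 0.5]
width: 87.9
grasp_force: 0.0
t: 23.15
ee_pos: [433.8, 26.7, 197.1]
orientation: [-0.016, -3.141, 0.002]
ft_force: [-0.4, -4.2, 1.8]
width: 42.6
grasp_force: 30.0
[-0.81901385 -0.04750465  0.01102172] [-0.43739446 -4.2146187   1.76889197] -1.5247829419657641
```

```bash
cat > m.py <<'E'
from workcell import sensors as s
import numpy as np
o=s.get_obs();print('  Mz %.3f F %s q6 %.3f w %.1f g %.1f p %s'%(o['moment'][2],np.round(o['ft_force'],1),o['qpos'][5],o['width'],o['grasp_force'],np.round(o['ee_pos'],1)))
E
python3 -m handwheel '[[0,0,0,0,0,0.1,0.9]]'>/dev/null; python3 m.py
python3 -m handwheel '[[0,0,0,0,0,0.1,0.9]]'>/dev/null; python3 m.py
python3 -m handwheel '[[0,0,0,0,0,0.1,0.9]]'>/dev/null; python3 m.py
python3 -m handwheel '[[0,0,0,0,0,0.1,0.9]]'>/dev/null; python3 m.py
```

```text
Mz 0.369 F [-1.  -6.7  1.3] q6 -1.423 w 42.4 g 30.0 p [433.8  26.5 197.2]
  Mz 0.364 F [-0.6 -7.4  2.3] q6 -1.322 w 42.6 g 30.0 p [433.7  26.3 197.2]
  Mz 0.408 F [ 0.1 -7.7  1.9] q6 -1.222 w 42.3 g 30.0 p [433.7  26.2 197.2]
  Mz 0.438 F [-0.8 -9.3  2.3] q6 -1.122 w 42.6 g 30.0 p [433.7  26.  197.2]
```

```bash
python3 -m handwheel '[[-0.4,-0.9,0,0,0,0.1,0.9]]'>/dev/null; python3 m.py
python3 -m handwheel '[[0,0,0,0,0,0.1,0.9]]'>/dev/null; python3 m.py
python3 -m handwheel '[[0,0,0,0,0,0.1,0.9]]'>/dev/null; python3 m.py
python3 -m handwheel '[[0,0,0,0,0,0.1,0.9]]'>/dev/null; python3 m.py
```

```text
Mz 0.404 F [-1.9 -1.5  3.3] q6 -1.024 w 42.7 g 30.0 p [433.6  25.7 197.1]
  Mz 0.438 F [-1.2 -5.2  3.3] q6 -0.924 w 42.9 g 30.0 p [433.5  25.6 197.1]
  Mz 0.424 F [-2.1 -6.1  4.2] q6 -0.824 w 42.5 g 30.0 p [433.4  25.5 197.1]
  Mz 0.416 F [-2.4 -7.4  3.8] q6 -0.724 w 42.1 g 30.0 p [433.3  25.4 197.1]
```

```bash
python3 -m handwheel '[[-0.7,-0.7,0,0,0,0.1,0.9]]'>/dev/null; python3 m.py
python3 -m handwheel '[[0,0,0,0,0,0.1,0.9]]'>/dev/null; python3 m.py
python3 -m handwheel '[[0,0,0,0,0,0.1,0.9]]'>/dev/null; python3 m.py
python3 -m handwheel '[[0,0,0,0,0,0.1,0.9]]'>/dev/null; python3 m.py
python3 -m handwheel '[[0,0,0,0,0,0.1,0.9]]'>/dev/null; python3 m.py
python3 -m handwheel '[[0,0,0,0,0,0.1,0.9]]'>/dev/null; python3 m.py
```

```text
Mz 0.415 F [-2.   0.8  5.1] q6 -0.627 w 42.8 g 30.0 p [433.2  25.1 197.1]
  Mz 0.459 F [-3.7 -2.2  5.6] q6 -0.527 w 42.4 g 30.0 p [433.1  25.  197.1]
  Mz 0.509 F [-4.5 -3.6  6.8] q6 -0.427 w 42.6 g 30.0 p [432.9  25.  197.1]
  Mz 0.546 F [-4.9 -3.9  6.7] q6 -0.327 w 42.4 g 30.0 p [432.8  24.9 197.2]
  Mz 0.572 F [-5.4 -3.8  7.8] q6 -0.227 w 42.7 g 30.0 p [432.6  24.8 197.1]
  Mz 0.651 F [-7.2 -4.2  9.4] q6 -0.127 w 43.0 g 30.0 p [432.4  24.8 197.1]
```

The torque is rising, so the foot has touched. I'll use smaller steps now.

```bash
python3 -m handwheel '[[0,0,0,0,0,0.06,0.9]]'>/dev/null; python3 m.py
python3 -m handwheel '[[0,0,0,0,0,0.06,0.9]]'>/dev/null; python3 m.py
python3 -m handwheel '[[0,0,0,0,0,0.05,0.9]]'>/dev/null; python3 m.py
python3 -m handwheel '[[0,0,0,0,0,0.05,0.9]]'>/dev/null; python3 m.py
```

```text
Mz 0.592 F [-5.8 -4.5  9. ] q6 -0.068 w 42.4 g 30.0 p [432.3  24.8 197.2]
  Mz 0.676 F [-6.6 -4.7 10. ] q6 -0.008 w 42.5 g 30.0 p [432.2  24.8 197.2]
  Mz 0.735 F [-7.3 -4.3 10.3] q6 0.041 w 42.3 g 30.0 p [432.2  24.8 197.2]
  Mz 0.673 F [-8.4 -3.9 10.4] q6 0.091 w 42.7 g 30.0 p [432.1  24.7 197.2]
```

```bash
python3 -m handwheel '[[0,0,0,0,0,0.04,0.9]]'>/dev/null; python3 m.py
python3 -m handwheel '[[0,0,0,0,0,0.04,0.9]]'>/dev/null; python3 m.py
python3 -m handwheel '[[0,0,0,0,0,0.04,0.9]]'>/dev/null; python3 m.py
```

```text
Mz 0.730 F [-8.4 -4.4  9.9] q6 0.131 w 42.8 g 30.0 p [432.   24.7 197.2]
  Mz 0.733 F [-7.8 -4.1 11. ] q6 0.171 w 42.6 g 30.0 p [432.   24.8 197.2]
  Mz 0.744 F [-8.5 -4.1 11.7] q6 0.211 w 42.4 g 30.0 p [431.9  24.8 197.2]
```

```bash
python3 -m handwheel '[[0,0,0,0,0,0.03,0.9]]'>/dev/null; python3 m.py
python3 -m handwheel '[[0,0,0,0,0,0.03,0.9]]'>/dev/null; python3 m.py
python3 -m handwheel '[[0,0,0,0,0,0.03,0.9]]'>/dev/null; python3 m.py
python3 - <<'E'
import numpy as np
from scipy.optimize import curve_fit
x=np.array([-1.423,-1.322,-1.222,-1.122,-1.024,-.924,-.824,-.724,-.627,-.527,-.427,-.327,-.227,-.127,-.068,-.008,.041,.091,.131,.171,.211])
y=np.array([.369,.364,.408,.438,.404,.438,.424,.416,.415,.459,.509,.546,.572,.651,.592,.676,.735,.673,.730,.733,.744])
f=lambda x,a,b,l,h:l+(h-l)*np.clip((x-a)/(b-a),0,1)
print(curve_fit(f,x,y,[-.6,.05,.4,.75])[0]); print(curve_fit(lambda x,a:f(x,a,a+.65,.4,.75),x,y,[-.6]))
E
```

```text
Mz 0.745 F [-8.5 -4.6 11.2] q6 0.241 w 42.6 g 30.0 p [431.8  24.8 197.2]
  Mz 0.764 F [-8.2 -4.  11.7] q6 0.270 w 42.5 g 30.0 p [431.8  24.8 197.2]
  Mz 0.740 F [-8.3 -3.1 12.2] q6 0.300 w 42.7 g 30.0 p [431.8  24.8 197.2]
[-0.6588822   0.16629397  0.407625    0.7385    ]
(array([-0.56625]), array([[0.00048792]]))
```

The torque has held at about 0.74 N m over the last 0.17 rad, so the clutch has clicked and I'm about halfway through its slip. I'll release, rise and check the cap's position numerically.

```bash
python3 -m handwheel '[[0,0,0,0,0,0,0.5],[0,0,0,0,0,0,0.2],[0,0,0,0,0,0,0],[0,0,0,0,0,0,0],[0,0,0,0,0,0,0]]'; python3 m.py
python3 -m handwheel '[[0,0,-5,0,0,0,0],[0,0,-25,0,0,0,0],[0,0,-40,0,0,0,0],[0,0,-40,0,0,0,0],[0,0,0,0,0,0,0],[0,0,0,0,0,0,0]]'; python3 m.py
python3 - <<'E'
from h import *
s0=load('side');s=img('side')
def patch(d): u,v=proj(d,[432,27,222]).astype(int); return cv2.cvtColor(d['frame'],cv2.COLOR_BGR2GRAY)[v-16:v+30:2,u-30:u+24:2]
print(patch(s))
# bar-end/catch patch: compare with just-after-closing view
u,v=proj(s,[447,144,184]).astype(int); print(u,v)
for d in(s0,s): print(cv2.cvtColor(d['frame'],cv2.COLOR_BGR2GRAY)[v-14:v+20:3,u-16:u+24:3])
w=img('wrist'); g=cv2.cvtColor(w['frame'],cv2.COLOR_BGR2GRAY); p=proj(w,[432,27,222]).astype(int)
m=(g[p[1]-25:p[1]+25,p[0]-25:p[0]+25]>90); ys,xs=np.nonzero(m); print('disc',xs.mean()-25+p[0],ys.mean()-25+p[1],onz(w,xs.mean()-25+p[0],ys.mean()-25+p[1],222),'n',m.sum())
E
```

```text
t: 26.78
ee_pos: [433.9, 25.3, 197.1]
orientation: [2.5, 1.902, 0.0]
ft_force: [0.4, -0.5, -0.6]
width: 80.5
grasp_force: 0.0
  Mz -0.010 F [ 0.4 -0.5 -0.6] q6 0.301 w 80.5 g 0.0 p [433.9  25.3 197.1]
t: 27.52
ee_pos: [433.4, 25.2, 306.8]
orientation: [-2.5, -1.902, 0.0]
ft_force: [0.8, -0.3, -0.9]
width: 87.8
grasp_force: 0.0
  Mz -0.009 F [ 0.8 -0.3 -0.9] q6 0.301 w 87.8 g 0.0 p [433.4  25.2 306.8]
[[220 216 218 221 223 221 220 220 172  68  64  61 106 218 223 223 222 224
  223 223 223 223 223 223 222 223 223]
 [223 222 221 213 201 186 168 171 145  71  62  64  98 211 223 223 222 223
  223 223 223 223 223 223 223 223 223]
 [222 210 177 148 142 138 136 135 118  70  64  63  82 187 219 219 219 220
  220 220 219 220 220 220 220 220 220]
 [214 157 135 139 141 143 140 141 129  83  65  64  75 135 160 161 165 168
  168 168 169 169 169 168 169 166 167]
 [206 146 139 143 143 145 144 143 138 122 106  88  80 114 127 122 128 126
  124 134 131 131 132 127 123 126 127]
 [160 134 134 134 135 135 136 133 133 132 132 163 183 195 173 130 137 140
  166 210 204 207 207 201 201 205 203]
 [143 161 140 133 
[... 2719 characters left out ...]
60 142 135 135  91]
 [223 223 223 223 223 221 222 220 145 141 142 144 144 121]
 [223 222 218 221 223 184 177 163 134 133 135 138 133 132]
 [222 172 134 142 170 166 166 139 186 160 139 134 130 183]
 [188 133 133 132 111 101 104 125 119 129 141 140 136 155]
 [147 134 131 132 133 112  97 101 104 104 106 109 113 138]
 [133 133 133 133 131 122  84  85  89  95 101 103 107 113]
 [129 130 130 131 132 130  88  81  92 114  96  87  88  96]
 [ 94  93  99 100  98 102  86  81  88 131 124 103 103 108]
 [ 92  94 142 145 139 106  86  81  84 123 104 102 101 104]
 [ 91 112 144 141 119  93  87  81  83 102 102 102 102 103]]
disc 280.8878504672897 213.77757009345794 [430.66030216  25.62281488 222.        ] n 1070
```

```bash
python3 -c "
from workcell import ctrl
print(ctrl.close_job())"
```

```text
the job is handed in; nothing more can be done
None
```

I closed the cooker and handed the job in at about 28 s of the 72 s allowed: the lid is seated, the bar is on its hard stop, and the cap was stopped partway through its click, where the torque held at about 0.74 N m. I confirmed the bar and cap from force, torque and pixel readings, not by eye, because the ten pictures were used up. The hand-in returned no verdict.

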